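Lock the board holder's swing arm with its pin

TASK

Swing the arm of the circuit-board holder back by its upright black handle until the hole in the arm lies over the hole in the aluminium base plate. Then take the pin with the round upright knob from the wooden rack and push it down through both holes until its collar rests on the arm, and let go.

Things in the scene. Friction and masses are not known exactly. Their poses are not given: they have to be found in the camera images.
- lock_pin: Steel pin hanging upright by its collar in a 3-hole wooden rack (top 56 mm above table, holes 80 mm apart). Round knob 26 mm across, 32 tall, on a round collar 38 across, 5 thick; shaft 16 across, 42 long, last 15 mm tapering to 5. Origin: on its axis, underside of the collar; z up. The other two pins are wrong: square head 38 mm (shaft too thick); flat disc head 44 mm (shaft too short).
- base_hole (a point): Centre of the mouth of the through hole in the holder's fixed aluminium base plate (270 x 100 mm, 30 mm thick), on its top, 30 mm above the table. Hole 22 mm across, funnelled to about 30 at the mouth. x points along the plate to the arm's upright pivot, 170 mm from this hole; z up. At the start the arm is swung away to this frame's +y side, by 0.4 to 0.8 rad.
- swing_hole (a point): Centre of the mouth of the through hole in the steel swing arm (40 mm wide, 56 at the hole, 12 thick), on its top, 46 mm above the table. Hole as in the base. x points along the arm to the pivot, 170 mm off; z up. The arm turns with light friction (1 N at the handle), stays where left, and stops 3 mm past alignment. A green circuit board, to 75 mm above the table, lies 28 to 118 mm from the pivot.
- swing_handle (a point): Centre of the top of the black upright round post near the arm's free end: 22 mm across, 45 mm tall above the arm, top 91 mm above the table, 240 mm from the pivot, 70 mm beyond the arm's hole. Axes as for the arm's hole. Grip it from above or push it sideways to swing the arm; it turns with the arm.

How it is judged (in metres and radians):
On the way:
1. the arm is swung back so that its hole lies over the base plate's hole (centres within 10 mm) (horizontal distance between swing_hole and base_hole below 0.01 m), for 0.2 s.
At the end, for the whole second after the job is handed in: The arm's hole lies over the base plate's hole (within 10 mm) and the round-knobbed pin stands upright (within 10 degrees) through both, within 10 mm of the base hole's axis, its collar down on the arm (within 5 mm), released and at rest (horizontal distance between each of swing_hole, lock_pin and base_hole below 0.01 m and z of lock_pin in the frame of base_hole between 0.01 and 0.021 m and angle between lock_pin's own z axis and vertical below 0.17 rad and linear speed of lock_pin below 0.02 m/s); the robot touches nothing.
It also fails if it takes over 58 s, if anything falls off the work surface, if the arm or the gripper's body presses on something with over 40 N, if the wrist force passes 120 N, or if a joint passes its speed limit or range.

ROBOT

A 6-joint arm with a two-finger parallel gripper is mounted at the origin on the work surface. World frame = base frame: x ahead of the robot, y to its left, z up, the work surface at z = 0. Lengths are in m, angles in degrees, forces in N, time in s.
With the tool pointing down it reaches from about 0.3 to 1 m from the base axis. Payload 5.1 kg.
Tool frame: the origin (TCP) lies at the very end of the fingers, on their centre line; the grasp point (between the pads) lies 19 mm behind it; z points along the fingers, y is the line along which they close (so a half turn about z gives the same grasp; the last joint's range is limited). The gripper opens to 95 mm and grips with 3 to 60 N. Pads are 20 mm wide; open, the fingers measure 119 mm over their backs; the gripper's body (75 mm by 180 mm) begins 59 mm behind the grasp point.
Start: joints at [-80.535, 7.093, 94.555, -0, 78.352, -4.733], TCP at [0.159, -0.63, 0.215] pointing down, gripper open.
Joint ranges: [-149.61, 149.61], [-58.7, 133.49], [1.44, 155.28], [-77.14, 257.14], [18.33, 153.61], [-166.67, 166.67]. Speed limits (degrees/s): [147.25, 147.25, 180, 180, 180, 180].

INTERFACE

Orientations are given as a 3x3 rotation matrix whose columns are the frame's x, y, z axes.
In Python, from plant import ctrl, cam, monitor, workorder gives the robot as it stands (ctrl), with the cameras (cam), the readings (monitor) and the job (workorder).
- The arm moves only by the shell command python3 jog.py 'ROWS'. ROWS is rows parted by semicolons, their numbers by spaces, 1 to 8 of them, each of 7 numbers: the finger opening in m, then dx, dy, dz in m, then a rotation vector rx, ry, rz in degrees; each row shifts and turns the commanded pose from where the row before left it, along the tool's axes as they then stand; what a row does not reach is not made up. A row lasts 1/8 s, in which the tool goes at most 0.0625 m and 10.7 degrees, less where a joint would pass 70% of its speed; a pose out of reach is approached as far as the arm can. The fingers move at their own pace and stop on an object; the grip force is fixed at half the most. Time passes only in rows, so rows that do not move let the fingers close. It prints the time, the measured TCP pose, the force, the opening and the grip force at its end.
- monitor.get_state(): the state, without advancing time (a new reading comes with each control period).
- cam.camera(name): name is "side" or "top"; returns the picture (480x640x3 uint8, red, green, blue); there is no depth.
- cam.calibration(name): a dict with "fx", "fy", "cx", "cy" (pixels), "R" (3x3) and "t" (3): a world point X has camera coordinates R X + t. Camera axes: x right, y down, z forward; pixel columns grow to the right and rows downward; lengths in m; the calibration is good to about 2 mm. A picture is of the moment at which its call begins. calibration takes no time and is no camera call.
- workorder.finish_job(): hands the job in; it is judged then, once.
The state is a dict: "time": time; "qpos": joint angles; "joint_vel": joint speeds; "effort": joint torques, N m; "ee_pos": TCP position; "tcp_rot": TCP orientation; "ft_force": force on the tool from outside, world axes, zero at the start; "ft_torque": the same for the moment, N m; "grip_width": finger opening in m; "gripper_force": force on a finger pad.
Only numpy, scipy, OpenCV 4.12 (cv2) and the standard library are available. Lean on these libraries where they do the work, as an engineer would, in place of code of your own. Each camera call takes 0.05 s, during which the arm holds its last target. There are 200 camera calls.

## Working session

There is one attempt and no reset: what is moved stays moved. The work goes in short steps, Python scripts to look and compute and a shell command to move; the robot and the scene stay as the last step left them, time stands still between calls to the robot, and variables do not carry over. Pictures are saved under pics/ and viewed, at most 10 in all, crops included, and the job is handed in when it is done.

```bash
ls; mkdir -p pics; cat > h.py <<'E'
import numpy as np,cv2
from plant import ctrl, cam, monitor, workorder
def shot(n,f):
    im=cam.camera(n); cv2.imwrite('pics/'+f,im[:,:,::-1]); return im
def ray(n,u,v,z):
    c=cam.calibration(n);R=np.array(c['R']);t=np.array(c['t'])
    o=-R.T@t;d=R.T@np.array([(u-c['cx'])/c['fx'],(v-c['cy'])/c['fy'],1])
    return o+d*(z-o[2])/d[2]
def proj(n,X):
    c=cam.calibration(n);p=np.array(c['R'])@X+np.array(c['t'])
    return c['fx']*p[0]/p[2]+c['cx'],c['fy']*p[1]/p[2]+c['cy']
E
python3 - <<'E'
from h import *
shot('top','t0.png');shot('side','s0.png')
for n in('top','side'):
    c=cam.calibration(n);print(n,-np.array(c['R']).T@c['t'],c['fx'])
s=monitor.get_state();print(s['time'],np.round(s['tcp_rot'],3))
E
```

```text
jog.py
pics
plant.py
top [ 0.42993478 -0.03481742  1.05207081] 580.9991380927552
side [0.41591692 0.66146427 0.50030127] 569.2064036477036
0.1 [[ 0.969  0.245 -0.   ]
 [ 0.245 -0.969  0.002]
 [ 0.    -0.002 -1.   ]]
```

View pics/t0.png

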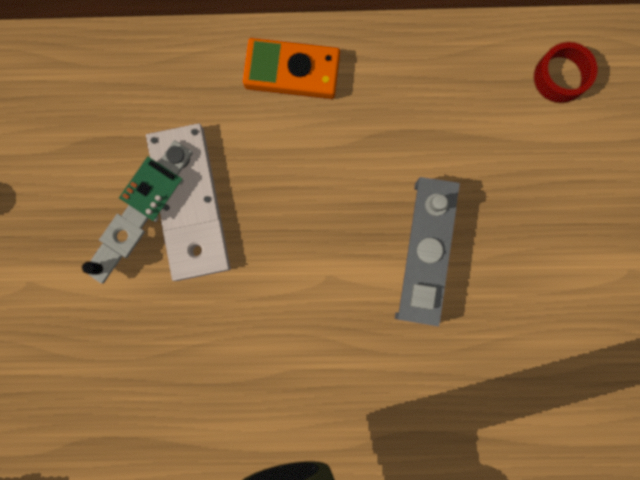

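View pics/s0.png

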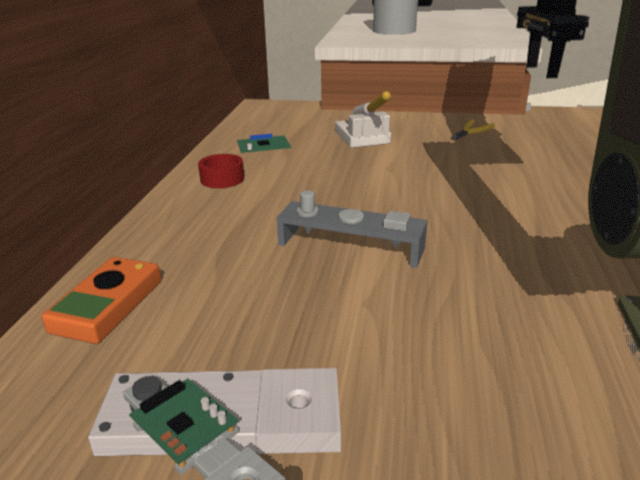

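The top view shows the base hole at about (195,250), arm hole (121,236), handle top (93,268), pivot (177,155) and round knob (437,203). In the side view the knob is at (308,200). I'll refine these next.

```bash
python3 - <<'E'
from h import *
im=cv2.imread('pics/t0.png')
a=cv2.resize(im[110:290,70:240],None,fx=3,fy=3,interpolation=cv2.INTER_CUBIC)
b=cv2.resize(im[180:225,415:460],None,fx=6,fy=6,interpolation=cv2.INTER_CUBIC)
s=cv2.imread('pics/s0.png');c=cv2.resize(s[180:225,285:330],None,fx=6,fy=6,interpolation=cv2.INTER_CUBIC)
cv2.imwrite('pics/c0.png',np.hstack([a,np.vstack([b,c])]))
for n,u,v,z in [('base',195,250,.03),('sw',121,236,.046),('hand',93,268,.091),('piv',177,155,.06),('knob',439,202,.093)]:
    print(n,ray('top',u,v,z))
print('knob side',ray('side',307.5,194,.093))
E
```

```text
base [0.52228    0.19636447 0.03      ]
sw [0.54818745 0.32235249 0.046     ]
hand [0.49038245 0.35250746 0.091     ]
piv [0.68659275 0.22089221 0.06      ]
knob [ 0.58810198 -0.22526502  0.093     ]
knob side [ 0.58836502 -0.22117418  0.093     ]
```

View pics/c0.png

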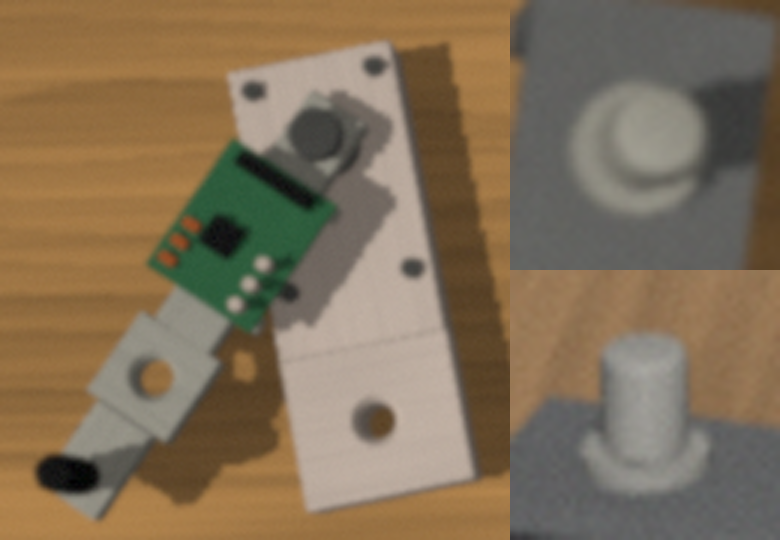

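```bash
python3 jog.py '0.095 .04 -.044 0 0 0 0;0.095 .04 -.044 0 0 0 0;0.095 .04 -.044 0 0 0 0;0.095 .04 -.044 0 0 0 0;0.095 .04 -.044 0 0 0 0;0.095 .04 -.044 0 0 0 0;0.095 .04 -.044 0 0 0 0;0.095 .04 -.044 0 0 0 0'
cat > go.py <<'E'
import sys
from h import *
s=monitor.get_state();d=np.array(eval(sys.argv[1]))-s['ee_pos'];t=np.array(s['tcp_rot']).T@d
print('pos',np.round(s['ee_pos'],4),'tool d',np.round(t,4),'rows',np.linalg.norm(t)/.0625, 'F',np.round(s['ft_force'],1),'w',s['grip_width'])
print('R',np.round(s['tcp_rot'],3).tolist(),'t',s['time'])
E
python3 go.py '[.490,.361,.15]'
```

```text
time: 1.1
ee_pos: [0.3836, -0.2085, 0.2144]
tcp_rot: [[0.97, 0.245, 0.0], [0.245, -0.97, 0.0], [0.0, 0.0, -1.0]]
ft_force: [0.5, -0.4, -0.1]
grip_width: 0.0948
gripper_force: 0.0
pos [ 0.3836 -0.2085  0.2144] tool d [ 0.2426 -0.5261  0.0644] rows 9.326837959373853 F [ 0.5 -0.4 -0.1] w 0.09477305980984067
R [[0.97, 0.245, 0.0], [0.245, -0.97, 0.0], [0.0, 0.0, -1.0]] t 1.1
```

```bash
python3 jog.py '0.095 .024 -.053 0 0 0 0;0.095 .024 -.053 0 0 0 0;0.095 .024 -.053 0 0 0 0;0.095 .024 -.053 0 0 0 0;0.095 .024 -.053 0 0 0 0;0.095 .024 -.053 .01 0 0 0;0.095 .024 -.053 .01 0 0 0;0.095 .024 -.053 .01 0 0 0' >/dev/null; python3 go.py '[.490,.361,.13]'
```

```text
pos [0.4652 0.2497 0.184 ] tool d [ 0.0514 -0.1018  0.054 ] rows 2.0189243035308286 F [ 0.2 -0.4  0.7] w 0.09514138052221607
R [[0.969, 0.246, -0.0], [0.246, -0.969, -0.0], [-0.0, 0.0, -1.0]] t 2.1
```

```bash
python3 jog.py '0.095 .025 -.051 .027 0 0 0;0.095 .026 -.051 .027 0 0 0;0.095 0 0 .025 0 0 0;0.095 0 0 .025 0 0 0;0.095 0 0 .023 0 0 0;0.095 0 0 0 0 0 0' ; python3 - <<'E'
from h import *
shot('top','t1.png'); im=cv2.imread('pics/t1.png');cv2.imwrite('pics/c1.png',cv2.resize(im[100:300,0:250],None,fx=3,fy=3))
E
```

```text
time: 2.85
ee_pos: [0.4876, 0.3569, 0.0553]
tcp_rot: [[0.969, 0.245, -0.005], [0.245, -0.969, -0.003], [-0.006, 0.002, -1.0]]
ft_force: [-0.3, 0.2, 1.0]
grip_width: 0.0951
gripper_force: 0.0
```

View pics/c1.png

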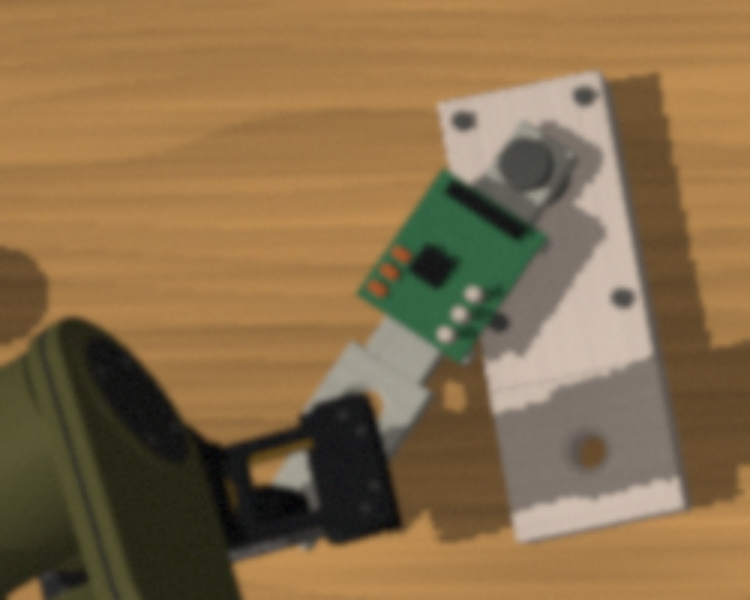

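The handle (around (270,500) in the crop) lies between the open fingers, so I'll close on it.

```bash
python3 jog.py '0.015 0 0 0 0 0 0;0.015 0 0 0 0 0 0;0.015 0 0 0 0 0 0;0.015 0 0 0 0 0 0;0.015 0 0 0 0 0 0;0.015 0 0 0 0 0 0;0.015 0 0 0 0 0 0;0.015 0 0 0 0 0 0' ; python3 - <<'E'
from h import *
s=monitor.get_state();p=s['ee_pos'][:2];R=np.array(s['tcp_rot'])
base=ray('top',194.7,250.3,.03)[:2];sw=ray('top',120.3,235.7,.046)[:2]
d=sw-base;L=np.linalg.norm(d);piv=(sw+base)/2+np.array([d[1],-d[0]])/L*np.sqrt(.17**2-L*L/4)
a1=np.arctan2(*(p-piv)[::-1]);a2=np.arctan2(*(base-piv)[::-1])%(2*np.pi)
print(base,piv,np.linalg.norm(p-piv),a1,a2)
q=[p]
for a in np.linspace(a1,a2,9)[1:]:
    q.append(piv+.24*np.array([np.cos(a),np.sin(a)]))
q=np.array(q);print(q[-1]);print(np.round(np.diff(q,axis=0)@R[:2,:2],4))
E
```

```text
time: 3.9
ee_pos: [0.4873, 0.3597, 0.058]
tcp_rot: [[0.97, 0.244, -0.005], [0.244, -0.97, 0.003], [-0.005, -0.005, -1.0]]
ft_force: [-5.8, 4.9, 2.2]
grip_width: 0.0216
gripper_force: 30.0
[0.52175852 0.19689693] [0.68898157 0.22749842] 0.241174537247315 2.5612353058724215 3.322588030989261
[0.45290197 0.18429631]
[[-0.0153  0.0171]
 [-0.0144  0.0177]
 [-0.0127  0.019 ]
 [-0.0108  0.0201]
 [-0.0089  0.021 ]
 [-0.0068  0.0218]
 [-0.0047  0.0223]
 [-0.0026  0.0227]]
```

```bash
python3 jog.py '0.015 -.0150 .0171 0 0 0 0;0.015 -.0144 .0177 0 0 0 0;0.015 -.0127 .019 0 0 0 0;0.015 -.0108 .0201 0 0 0 0;0.015 -.0089 .021 0 0 0 0;0.015 -.0068 .0218 0 0 0 0;0.015 -.0047 .0223 0 0 0 0' ; python3 go.py '[.4529,.1843,.058]'
```

```text
time: 4.78
ee_pos: [0.4501, 0.2052, 0.0579]
tcp_rot: [[0.969, 0.247, -0.005], [0.247, -0.969, 0.0], [-0.005, -0.002, -1.0]]
ft_force: [-4.4, 1.8, 3.8]
grip_width: 0.0214
gripper_force: 30.0
pos [0.4501 0.2052 0.0579] tool d [-0.0025  0.0209 -0.0001] rows 0.33728083433767003 F [-4.4  1.8  3.8] w 0.02143000572997457
R [[0.969, 0.247, -0.005], [0.247, -0.969, 0.0], [-0.005, -0.002, -1.0]] t 4.775
```

```bash
python3 jog.py '0.015 -.0012 .0115 0 0 0 0;0.015 -.0012 .0110 0 0 0 0;0.015 0 0 0 0 0 0;0.015 0 0 0 0 0 0' ; python3 go.py '[.4529,.1843,.058]'
```

```text
time: 5.28
ee_pos: [0.4542, 0.1824, 0.0579]
tcp_rot: [[0.97, 0.245, -0.004], [0.245, -0.97, -0.001], [-0.004, 0.0, -1.0]]
ft_force: [-5.6, -0.5, 3.8]
grip_width: 0.0214
gripper_force: 30.0
pos [0.4542 0.1824 0.0579] tool d [-0.0008 -0.0022 -0.0001] rows 0.03701643478162918 F [-5.6 -0.5  3.8] w 0.02137584011725298
R [[0.97, 0.245, -0.004], [0.245, -0.97, -0.001], [-0.004, 0.0, -1.0]] t 5.275
```

```bash
python3 jog.py '0.07 0 0 0 0 0 0;0.07 0 0 0 0 0 0;0.07 0 0 0 0 0 0;0.07 0 0 0 0 0 0;0.095 0 0 -.03 0 0 0;0.095 0 0 -.04 0 0 0;0.095 0 0 -.04 0 0 0;0.095 0 .05 -.03 0 0 0' ; python3 go.py '[.588,-.222,.13]'
```

```text
time: 6.28
ee_pos: [0.4685, 0.1358, 0.2004]
tcp_rot: [[0.968, 0.25, 0.002], [0.25, -0.968, 0.001], [0.003, -0.0, -1.0]]
ft_force: [0.2, -1.1, 0.5]
grip_width: 0.0934
gripper_force: 0.0
pos [0.4685 0.1358 0.2004] tool d [0.026  0.3764 0.0704] rows 6.140461509819811 F [ 0.2 -1.1  0.5] w 0.0934058378849984
R [[0.968, 0.25, 0.002], [0.25, -0.968, 0.001], [0.003, -0.0, -1.0]] t 6.275
```

```bash
python3 jog.py '0.095 0 .06 0 0 0 0;0.095 0 .06 0 0 0 0;0.095 0 .06 0 0 0 0;0.095 0 .06 0 0 0 0;0.095 0 0 0 0 0 0' >/dev/null; python3 - <<'E'
from h import *
print('knob top',ray('top',439.2,201.7,.093),'collar',ray('top',436.3,204.5,.061),'side knob',ray('side',307.5,193.3,.093))
t=cv2.imread('pics/t0.png')
# knob/collar light blob from t0
g=cv2.cvtColor(t,cv2.COLOR_BGR2GRAY)[180:225,418:452]
m=(g>125).astype(np.uint8)
for c in cv2.findContours(m,0,2)[0]:
    if cv2.contourArea(c)>50: print(cv2.minEnclosingCircle(c),cv2.boundingRect(c))
shot('top','t2.png');im=cv2.imread('pics/t2.png');cv2.imwrite('pics/c2.png',cv2.resize(im[110:310,70:330],None,fx=3,fy=3))
E
python3 go.py '[.588,-.224,.13]'
```

```text
knob top [ 0.58859962 -0.22561716  0.093     ] collar [ 0.58913528 -0.22681414  0.061     ] side knob [ 0.58889004 -0.22405152  0.093     ]
((17.914226531982422, 24.37447738647461), 10.556438446044922) (8, 14, 20, 21)
pos [ 0.527  -0.0997  0.1979] tool d [0.0291 0.1354 0.0678] rows 2.467058604528797 F [-0.7  0.1  0.1] w 0.09514789865029999
R [[0.97, 0.242, -0.001], [0.242, -0.97, 0.0], [-0.0, -0.001, -1.0]] t 6.95
```

View pics/c2.png

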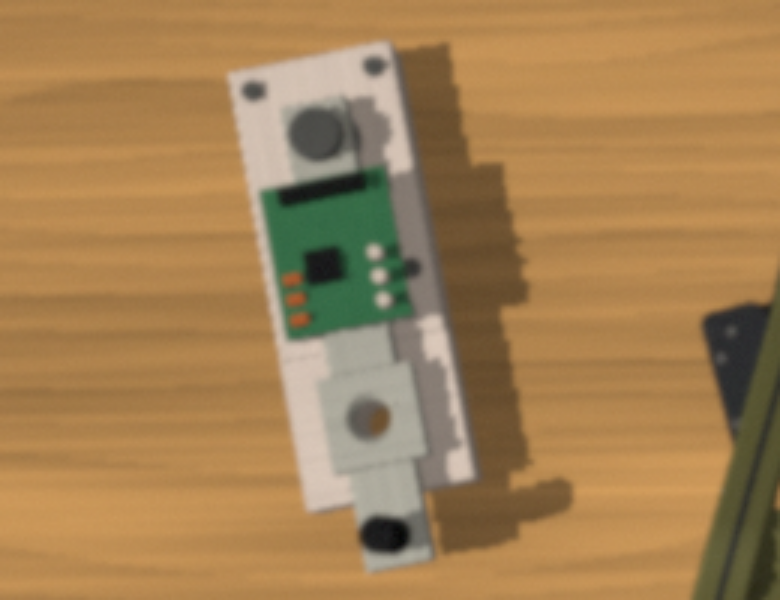

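The arm now lies over the base plate, with its hole at crop (368,419), which is pixel (192.7,249.7). Next I'll go to the knob.

```bash
python3 - <<'E'
from h import *
print('sw',ray('top',192.7,249.7,.046),'base',ray('top',194.7,250.3,.03))
E
python3 jog.py '0.095 .01 .046 .022 0 0 0;0.095 .01 .046 .022 0 0 0;0.095 .0095 .0455 .024 0 0 0;0.095 0 0 0 0 0 0;0.095 0 0 .02 0 0 0;0.095 0 0 .02 0 0 0;0.095 0 0 0 0 0 0';python3 go.py '[.5888,-.2255,.066]'
```

```text
sw [0.52144529 0.1967601  0.046     ] base [0.52175852 0.19689693 0.03      ]
time: 7.82
ee_pos: [0.5874, -0.2222, 0.0874]
tcp_rot: [[0.969, 0.247, -0.004], [0.247, -0.969, 0.002], [-0.004, -0.003, -1.0]]
ft_force: [0.4, 0.4, 0.1]
grip_width: 0.095
gripper_force: 0.0
pos [ 0.5874 -0.2222  0.0874] tool d [0.0007 0.0036 0.0214] rows 0.3473232914566946 F [0.4 0.4 0.1] w 0.09502481717813469
R [[0.969, 0.247, -0.004], [0.247, -0.969, 0.002], [-0.004, -0.003, -1.0]] t 7.825
```

```bash
python3 jog.py '0.095 .0007 .002 .011 0 0 0;0.095 0 0 .010 0 0 0;0.02 0 0 0 0 0 0;0.02 0 0 0 0 0 0;0.02 0 0 0 0 0 0;0.02 0 0 0 0 0 0;0.02 0 0 0 0 0 0;0.02 0 0 0 0 0 0';python3 go.py '[.5888,-.2255,.066]'
```

```text
time: 8.82
ee_pos: [0.5905, -0.226, 0.0693]
tcp_rot: [[0.969, 0.245, 0.0], [0.245, -0.969, -0.0], [0.0, 0.0, -1.0]]
ft_force: [0.3, -0.2, -0.0]
grip_width: 0.0406
gripper_force: 0.0
pos [ 0.5905 -0.226   0.0693] tool d [-0.0015 -0.0009  0.0033] rows 0.05945569903733918 F [ 0.3 -0.2 -0. ] w 0.040639964313047776
R [[0.969, 0.245, 0.0], [0.245, -0.969, -0.0], [0.0, 0.0, -1.0]] t 8.825
```

```bash
python3 jog.py '0.02 0 0 0 0 0 0;0.02 0 0 0 0 0 0;0.02 0 0 0 0 0 0;0.02 0 0 0 0 0 0';python3 go.py '[.5888,-.2255,.066]'
```

```text
time: 9.32
ee_pos: [0.5905, -0.2261, 0.0692]
tcp_rot: [[0.969, 0.245, 0.0], [0.245, -0.969, -0.0], [0.0, 0.0, -1.0]]
ft_force: [0.4, 0.2, -0.6]
grip_width: 0.0252
gripper_force: 30.0
pos [ 0.5905 -0.2261  0.0692] tool d [-0.0015 -0.001   0.0032] rows 0.05812645806690747 F [ 0.4  0.2 -0.6] w 0.025206967718613953
R [[0.969, 0.245, 0.0], [0.245, -0.969, -0.0], [0.0, 0.0, -1.0]] t 9.325
```

```bash
python3 jog.py '0.02 0 0 -.015 0 0 0;0.02 0 0 -.03 0 0 0;0.02 0 0 -.03 0 0 0;0.02 0 0 -.035 0 0 0;0.02 0 0 0 0 0 0';python3 go.py '[.5218,.1969,.179]'
```

```text
time: 9.95
ee_pos: [0.5927, -0.2269, 0.1839]
tcp_rot: [[0.969, 0.245, 0.007], [0.245, -0.969, -0.003], [0.006, 0.005, -1.0]]
ft_force: [-0.2, -0.0, -1.5]
grip_width: 0.0252
gripper_force: 30.0
pos [ 0.5927 -0.2269  0.1839] tool d [ 0.0353 -0.4283  0.003 ] rows 6.876145379649129 F [-0.2 -0.  -1.5] w 0.02521224015878649
R [[0.969, 0.245, 0.007], [0.245, -0.969, -0.003], [0.006, 0.005, -1.0]] t 9.95
```

```bash
python3 jog.py '0.02 .005 -.055 0 0 0 0;0.02 .005 -.055 0 0 0 0;0.02 .005 -.055 0 0 0 0;0.02 .005 -.055 0 0 0 0;0.02 .005 -.055 0 0 0 0;0.02 .005 -.055 0 0 0 0;0.02 .005 -.055 0 0 0 0;0.02 .0 -.043 0 0 0 0' >/dev/null;python3 jog.py '0.02 0 0 0 0 0 0;0.02 0 0 0 0 0 0;0.02 0 0 0 0 0 0;0.02 0 0 0 0 0 0'>/dev/null; python3 go.py '[.5218,.1969,.179]'
python3 - <<'E'
from h import *
shot('side','s3.png');shot('top','t3.png')
a=cv2.imread('pics/s3.png')[180:480,150:470];b=cv2.imread('pics/t3.png')[110:310,70:330]
cv2.imwrite('pics/c3.png',np.hstack([cv2.resize(a,(426,400)),cv2.resize(b,(370,400))]))
print(proj('side',[.5218,.1969,.03]),proj('side',[.5218,.1969,.046]),proj('side',[.5218,.1969,.124]),proj('side',[.5218,.1969,.17]))
E
```

```text
pos [0.5196 0.1965 0.179 ] tool d [ 0.0022  0.0001 -0.    ] rows 0.03500204721142613 F [ 0.8  0.1 -1.7] w 0.025483883488233213
R [[0.97, 0.244, -0.0], [0.244, -0.97, -0.0], [-0.0, 0.0, -1.0]] t 11.45
(np.float64(300.60880298843364), np.float64(399.38896124141763)) (np.float64(300.13112517646726), np.float64(388.8896139783379)) (np.float64(297.62223886776735), np.float64(333.7443509187282)) (np.float64(295.98565139337126), np.float64(297.77219606951263))
```

View pics/c3.png

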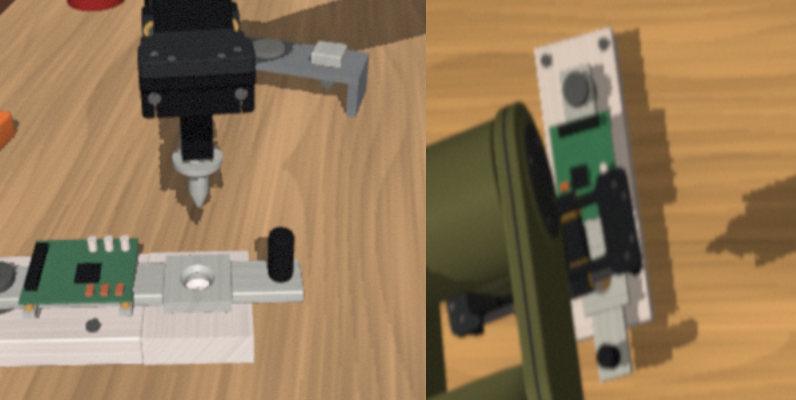

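The side view shows the pin tip at about (300,335) and the arm hole at about (298,390). The pin looks a few mm too far toward -x, so I'll measure at higher zoom.

```bash
python3 - <<'E'
from h import *
a=cv2.imread('pics/s3.png')[280:410,240:360]
cv2.imwrite('pics/c4.png',cv2.resize(a,None,fx=4.5,fy=4.5,interpolation=cv2.INTER_CUBIC))
E
```

```text
(no output)
```

View pics/c4.png

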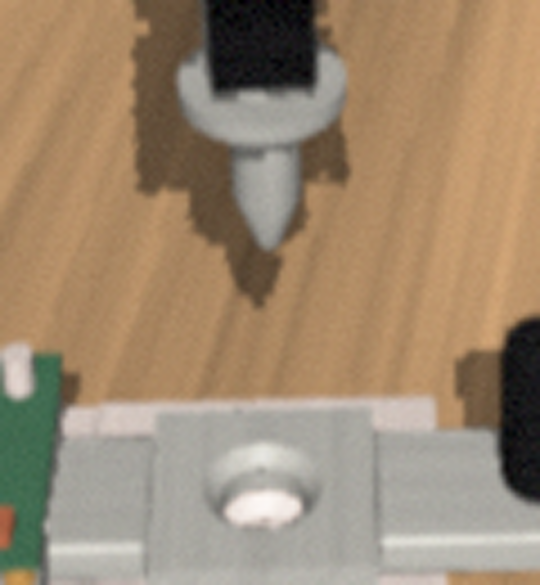

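The collar centre is at u=298.2, the shaft at 299.2, the tip at (299.8,335.1) and the hole rim centre at (298.4,388.2). From the calibration, the pin should sit at u≈294.5–296 above the hole, so I'll shift it +4 mm in x and descend to just above the arm.

```bash
python3 jog.py '0.02 .0039 .001 0 0 0 0;0.02 0 0 .03 0 0 0;0.02 0 0 .028 0 0 0;0.02 0 0 .012 0 0 0;0.02 0 0 0 0 0 0;0.02 0 0 0 0 0 0;0.02 0 0 0 0 0 0';python3 go.py '[.5218,.1969,.059]'
python3 - <<'E'
from h import *
shot('side','s5.png')
a=cv2.imread('pics/s5.png')[310:420,240:360]
cv2.imwrite('pics/c5.png',cv2.resize(a,None,fx=4.5,fy=4.5,interpolation=cv2.INTER_CUBIC))
E
```

```text
time: 12.42
ee_pos: [0.5244, 0.1977, 0.1107]
tcp_rot: [[0.969, 0.245, 0.002], [0.245, -0.969, 0.001], [0.003, -0.0, -1.0]]
ft_force: [-0.7, 0.6, -1.3]
grip_width: 0.0249
gripper_force: 30.0
pos [0.5244 0.1977 0.1107] tool d [-0.0029  0.0002  0.0517] rows 0.8280311647264246 F [-0.7  0.6 -1.3] w 0.02490636040746723
R [[0.969, 0.245, 0.002], [0.245, -0.969, 0.001], [0.003, -0.0, -1.0]] t 12.425
```

View pics/c5.png

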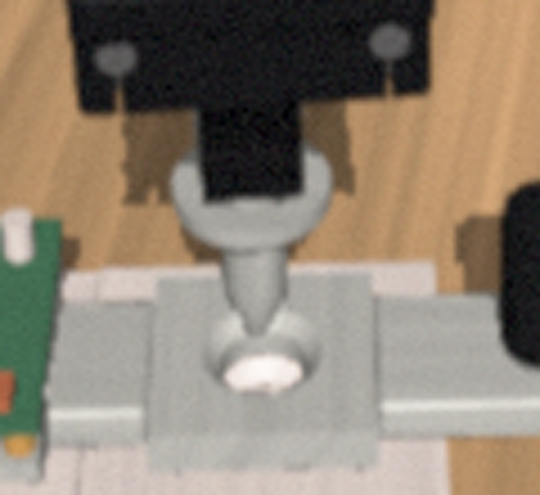

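The tip is at crop (259,335) and the rim centre at (263,352), so it is well inside the funnel and I'll insert.

```bash
python3 jog.py '0.02 -.0005 0 .01 0 0 0;0.02 0 0 .008 0 0 0;0.02 0 0 .008 0 0 0;0.02 0 0 0 0 0 0';python3 go.py '[.5218,.1969,.059]'
```

```text
time: 12.98
ee_pos: [0.5221, 0.1971, 0.0817]
tcp_rot: [[0.969, 0.245, -0.002], [0.245, -0.969, -0.001], [-0.003, 0.0, -1.0]]
ft_force: [-0.9, 0.9, -2.4]
grip_width: 0.0254
gripper_force: 30.0
pos [0.5221 0.1971 0.0817] tool d [-0.0002  0.0001  0.0227] rows 0.36371312534995054 F [-0.9  0.9 -2.4] w 0.025393179485537362
R [[0.969, 0.245, -0.002], [0.245, -0.969, -0.001], [-0.003, 0.0, -1.0]] t 12.975
```

```bash
python3 jog.py '0.02 0 0 .006 0 0 0;0.02 0 0 .006 0 0 0;0.02 0 0 .005 0 0 0;0.02 0 0 .002 0 0 0;0.02 0 0 0 0 0 0';python3 go.py '[.5218,.1969,.059]'
```

```text
time: 13.6
ee_pos: [0.5229, 0.1973, 0.064]
tcp_rot: [[0.969, 0.245, -0.0], [0.245, -0.969, -0.0], [-0.0, 0.0, -1.0]]
ft_force: [0.0, -0.3, -1.4]
grip_width: 0.0256
gripper_force: 30.0
pos [0.5229 0.1973 0.064 ] tool d [-0.0011  0.0001  0.005 ] rows 0.0818040530556994 F [ 0.  -0.3 -1.4] w 0.025636724306264357
R [[0.969, 0.245, -0.0], [0.245, -0.969, -0.0], [-0.0, 0.0, -1.0]] t 13.6
```

```bash
python3 jog.py '0.02 0 0 .0025 0 0 0;0.02 0 0 .0015 0 0 0;0.02 0 0 0 0 0 0';python3 go.py '[.5218,.1969,.059]'
```

```text
time: 13.98
ee_pos: [0.5229, 0.1974, 0.06]
tcp_rot: [[0.969, 0.245, -0.0], [0.245, -0.969, 0.0], [-0.0, -0.0, -1.0]]
ft_force: [0.6, -0.1, -1.0]
grip_width: 0.0257
gripper_force: 30.0
pos [0.5229 0.1974 0.06  ] tool d [-0.0012  0.0002  0.001 ] rows 0.02494883498841824 F [ 0.6 -0.1 -1. ] w 0.025732778485605085
R [[0.969, 0.245, -0.0], [0.245, -0.969, 0.0], [-0.0, -0.0, -1.0]] t 13.975
```

```bash
python3 jog.py '0.02 0 0 .001 0 0 0;0.06 0 0 0 0 0 0;0.06 0 0 0 0 0 0;0.06 0 0 0 0 0 0;0.06 0 0 0 0 0 0;0.06 0 0 -.02 0 0 0;0.06 0 0 -.04 0 0 0;0.06 0 0 -.05 0 0 0' >/dev/null
python3 jog.py '0.06 0 .06 -.01 0 0 0;0.06 0 .06 0 0 0 0;0.06 0 .06 0 0 0 0;0.06 0 .06 0 0 0 0;0.06 0 0 0 0 0 0'
python3 - <<'E'
from h import *
shot('side','s6.png');shot('top','t6.png')
a=cv2.imread('pics/s6.png')[310:460,210:390];b=cv2.imread('pics/t6.png')[200:290,150:240]
cv2.imwrite('pics/c6.png',np.hstack([cv2.resize(a,(480,400)),cv2.resize(b,(320,400))[:,:300]]))
E
```

```text
time: 15.6
ee_pos: [0.5828, -0.039, 0.181]
tcp_rot: [[0.971, 0.24, 0.002], [0.24, -0.971, -0.001], [0.002, 0.001, -1.0]]
ft_force: [0.2, -0.5, -0.1]
grip_width: 0.06
gripper_force: 0.0
```

View pics/c6.png

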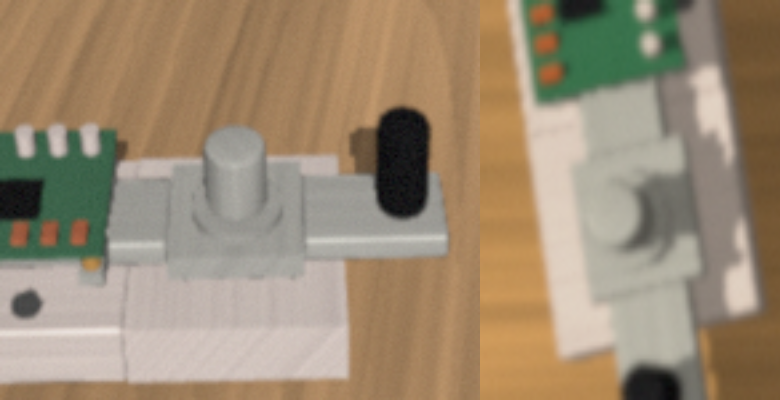

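The pin stands upright through the arm with its collar flat on it (side crop, around (236,210)), and the arm is still aligned. The gripper is well clear, so I'll hand the job in.

```bash
python3 -c "
from plant import ctrl, cam, monitor, workorder
print(workorder.finish_job())"
```

```text
the job is handed in; nothing more can be done
None
```

The job is handed in at about 16 s: the arm is swung back over the base hole, and in the last pictures the round-knobbed pin stands upright through both holes, collar down on the arm, gripper clear; no verdict was returned.

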